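# Load a board module into the test fixture and shut its lid

## Task

Take the board module off the sloped stand and set it gently into the pocket of the open test fixture, tongue towards the hinge, so that it lies flat and fully home; let go of it, then lower the fixture's hinged lid until it is fully shut, without slamming it. Leave the other things on the bench where they are.

Things in the scene. Friction and masses are not known exactly. Their poses are not given: they have to be found in the camera images.
- module: Board module to load: flat aluminium plate 80 (x) x 60 (y) x 10 thick, green circuit face on top, with a tongue at its +x end. Low metal can on top reaches 14 above the underside. 0.13 to 0.25 kg. Origin: centre of the underside of the 80 x 60 plate; x towards the tongue, z out of the green face. Starts on the stand, face up, tilted 0.60 rad, tongue end low and farther from the robot.
- module_tongue (a point): End of the module's tongue, at module x = +60, y = 0, mid-thickness (z = 5). The tongue is 30 wide (y), 10 thick, 20 long, narrower than the plate, and must point to the hinge when seated. The module's long sides, 60 apart, are free for gripping at their middle, both on the stand and in the pocket.
- stand: Fixed sloped stand: aluminium ramp 44 wide (the module overhangs it 8 each side), 100 long, falling away from the robot along the stand's x at 0.60 rad (34 degrees), on a 115 x 80 x 8 foot plate. At the low end two lip blocks, either side of the tongue, rise 9 above the ramp and hold the module. Origin: on the table, 75 below the module's starting origin. Yaw up to 0.35 either way.
- fixture: Black test fixture base, fixed; origin on the table below the pocket's centre, x towards the hinge (away from the robot, yaw up to 0.35). Reaches x -62 to +80, y -65 to +65, rim 40 above the table. Two finger slots, x -25 to +25, cut floor and walls from y = +-24 out through the sides, down to 10 above the table: fingers holding the module's sides can go down with it and open outwards.
- pocket (a point): Centre of the pocket floor below the module's plate, 30 above the table; axes as the fixture's, z up. The pocket is 84 (x) x 64 (y), 10 deep, with a 34 wide slot for the tongue at its +x end, to x = +63: 2 play all round. When home, the module's origin and axes coincide with this point's and its plate is level with the rim.
- lid (a joint): Lid angle, rad: 0 shut, 1.57 upright, 1.95 fully open; starts 1.45 to 1.8. Stiff hinge: the lid stays where it is left; 1 to 4 N at the tab moves it; no spring, no latch. Grey plate 134 x 130 x 6 with a rim and four rubber pads below, which clear a seated module by about 2 and land on one that is not home. Shut, its top is 52 above the table.
- lid_tab (a point): Grip point on the black tab at the lid's free edge. Tab: 36 wide (along y), 10 thick, sticking out 40; the point is 28 from the lid's edge, 12 from the tab's end, mid-thickness. Axes are the lid's: x to the hinge, y across, z out of the outer face. Shut: 49 above the table at pocket x = -90. Pinched by its two sides (36 apart) the tab can pivot between the fingers.
- lid_hinge (a point): Point on the lid's hinge axis at pocket x = +76, y = 0, 43 above the table; axes as the fixture's; the hinge axis runs along y. At lid angle t the tab's point lies from here at x = -166 cos t + 6 sin t, y = 0, z = 166 sin t + 6 cos t (mm), in these axes.
- spool: Bystander, leave alone: bare metal reel, 52 diameter, 42 high, standing between stand and fixture (mm). Origin: centre of its underside.
- flux_tin: Bystander, leave alone: small flat round metal tin, 44 diameter, 35 high, standing between stand and fixture (mm). Origin: centre of its underside.
- screwdriver: Bystander, leave alone: screwdriver 170 long lying flat at the left, handle towards the robot (mm). Origin: on its axis line at the handle/shaft, underside.
- cup: Bystander, leave alone: white cup, 70 diameter, 90 high, at the left (mm). Origin: centre of its underside.
- meter: Bystander, leave alone: black hand multimeter 150 x 75 x 30 lying flat at the right (mm). Origin: centre of its underside.
- jar: Bystander, leave alone: amber jar with black cap, 56 diameter, 75 high, at the right (mm). Origin: centre of its underside.

How it is judged:
On the way, in this order (a step that is already met when the one before it is completed fails the run):
1. the module lies flat and home in the pocket, released by the fingers, while the lid is still open (horizontal distance between module and pocket below 0.0045 m and z of module in the frame of pocket below 0.003 m and angle between module's own z axis and vertical below 0.03 rad and angle between the x axis of module and the x axis of pocket, either way round below 0.09 rad and contact force between the fingers and module below 0.3 N and value of joint lid above 1 rad), for 0.2 s.
2. the lid is fully shut (value of joint lid below 0.03 rad), for 0.2 s.
At the end, for the whole second after the job is handed in: The module rests in the pocket, flat (within 0.03 rad of level, underside within 3 mm of the pocket floor), square (within 0.09 rad) and centred (within 4.5 mm), and the lid is shut (angle below 0.03 rad) (horizontal distance between module and pocket below 0.0045 m and z of module in the frame of pocket below 0.003 m and angle between module's own z axis and vertical below 0.03 rad and angle between the x axis of module and the x axis of pocket, either way round below 0.09 rad and value of joint lid below 0.03 rad and linear speed of module below 0.02 m/s); the robot touches nothing.
It fails at once if the module is dropped or slammed into the pocket (faster than 0.45 m/s just above it) (horizontal distance between module and pocket below 0.03 m and z of module in the frame of pocket below 0.025 m and linear speed of module above 0.45 m/s).
It fails at once if the lid is slammed (faster than 2.5 rad/s over its last 0.35 rad) (value of joint lid below 0.35 rad and velocity of joint lid below -2.5 rad/s).
It fails at once if a bystander is displaced by more than 30 mm (distance of any of spool, flux_tin, screwdriver, cup, meter, jar from where it was at the start of the episode above 0.03 m).
It also fails if it takes over 72 s, if anything falls off the work surface, if the arm or the gripper's body presses on something with over 40 N, if the wrist force passes 120 N, or if a joint passes its speed limit or range.

## Robot

A 7-joint arm with a two-finger parallel gripper is mounted at the origin on the work surface. World frame = base frame: x ahead of the robot, y to its left, z up, the work surface at z = 0. Lengths are in m, angles in rad, forces in N, time in s.
With the tool pointing down it reaches from about 0.425 to 0.95 m from the base axis. Payload 4.7 kg.
Tool frame: the origin (TCP) lies at the very end of the fingers, on their centre line; the grasp point (between the pads) lies env.grasp_offset behind it (env.grasp_offset is the distance from the TCP to the grasp point, in m); z points along the fingers, y is the line along which they close (so a half turn about z gives the same grasp; the last joint's range is limited). The gripper opens to 87 mm and grips with 3 to 60 N. Pads are 19 mm wide; open, the fingers measure 117 mm over their backs; the gripper's body (75 mm by 190 mm) begins 51 mm behind the grasp point.
Start: joints at [1.212, 0.469, -0.049, 1.532, 0.024, 1.141, -0.082], TCP at [0.219, -0.639, 0.223] pointing down, gripper open.
Joint ranges: [-2.59, 2.59], [-0.33, 1.99], [-1.39, 1.29], [0.1, 2.45], [-1.04, 4.18], [0.21, 1.99], [-2.66, 2.66]. Speed limits (rad/s): [2.57, 2.57, 3.14, 3.14, 3.14, 3.14, 3.14].

## Interface

Orientations are given as a unit quaternion [x, y, z, w].
In Python, from station import env gives the robot as it stands.
- The arm moves only by the tool drive_tool, never from a script. Its argument "series" is text: rows parted by semicolons, each of 6 numbers parted by spaces: the shift along the tool's x, y, z in m, then the turn, a rotation vector about the tool's x, y, z in degrees. In form: tx ty tz wx wy wz; .... A call has 1 to 5 rows; each row is the pose to reach, as a shift and turn from the pose commanded when the call began, along the tool's axes at that moment; what a row does not reach only later rows make up. A row lasts 1/10 s, in which the tool goes at most 50 mm and 8.59 degrees, less where a joint would pass 70% of its speed; a pose out of reach is approached as far as the arm can. A call with a gripper value outside its range is refused whole. "hand" is the finger opening in m, from 0 to 0.087, set as the call begins (left out, the last holds). The fingers move at their own pace and stop on an object; "newtons" is the grip in N (left out, the last holds). Time passes only in rows, so rows that repeat a pose let the fingers close. It gives the time, the measured TCP pose, the force and the opening at its end, in the units of the state.
- env.get_obs(): the state, without advancing time (a new reading comes with each control period).
- env.get_image(name): name is "scene" or "top" or "wrist"; returns the picture (400x640x3 uint8, red, green, blue); there is no depth.
- env.calibration(name): a dict with "fx", "fy", "cx", "cy" (pixels), "extrinsics" (4x4, takes a point from camera to world coordinates); the wrist camera has in their place "T_tool_cam" (4x4, takes a point from camera to tool coordinates, whose origin is the TCP and whose axes are the flange's). Camera axes: x right, y down, z forward; pixel columns grow to the right and rows downward; lengths in m; the calibration is good to about 2 mm. A picture is of the moment at which its call begins: read the wrist's pose just before it. calibration takes no time and is no camera call.
- env.job_done(): hands the job in, once; it reports no verdict.
The state is a dict: "t": time; "joint_positions": joint angles; "qvel": joint speeds; "joint_torque": joint torques, N m; "position": TCP position; "tcp_rot": TCP orientation; "wrist_force": force on the tool from outside, world axes, zero at the start; "wrist_torque": the same for the moment, N m; "grip_width": finger opening in m.
Only numpy, scipy, OpenCV 4.12 (cv2) and the standard library are available. Lean on these libraries where they do the work, as an engineer would, in place of code of your own. Each camera call takes 0.05 s, during which the arm holds its last target. There are 200 camera calls.

## Working session

There is one attempt and no reset: what is moved stays moved. The work goes in short steps, Python scripts to look and compute and a tool call to move; the robot and the scene stay as the last step left them, time stands still between calls to the robot, and variables do not carry over. Pictures are saved under pics/ and viewed, on a budget of 10 in all, crops included, one or two more only if the job needs it, and the job is handed in when it is done.

Besides the shell and the picture viewer there is one more tool, called after "Request:" by a JSON object that holds its "op" and its "data". drive_tool: Moves the arm, as the interface text tells. Its arguments: {"type":"object","properties":{"series":{"type":"string"},"hand":{"type":"number"},"newtons":{"type":"number"}},"required":["series"]}

```bash
ls; mkdir -p pics
python3 - <<'E'
from station import env
import cv2,numpy as np
np.set_printoptions(precision=4,suppress=True)
print(env.get_obs(), env.grasp_offset)
for n in("scene","top","wrist"): print(n,env.calibration(n))
for n in("scene","top"): cv2.imwrite(f"pics/{n}0.png",cv2.cvtColor(env.get_image(n),cv2.COLOR_RGB2BGR))
E
```

```text
pics
{'t': 0.0, 'joint_positions': array([ 1.2121,  0.4695, -0.0486,  1.5337,  0.0241,  1.141 , -0.0823]), 'qvel': array([ 0.0017, -0.0005,  0.0011, -0.0006, -0.0016,  0.0009, -0.0004]), 'joint_torque': array([ -0.0007, -50.7984,  -0.0809, -23.6157,  -0.0614,   0.038 ,
         0.0002]), 'position': array([ 0.2184, -0.6381,  0.2215]), 'tcp_rot': array([ 0.9864,  0.1641, -0.0002, -0.001 ]), 'wrist_force': array([0.1022, 0.3145, 0.8125]), 'wrist_torque': array([-0.0167, -0.0563,  0.0498]), 'grip_width': 0.08731323366757004} 0.0187
scene {'fx': 510.77722240005136, 'fy': 510.77722240005136, 'cx': 322.18206119998496, 'cy': 197.8527207513118, 'extrinsics': array([[-0.4745,  0.4841, -0.7351,  1.4864],
       [ 0.8802,  0.2656, -0.3933,  0.4696],
       [ 0.0049, -0.8337, -0.5522,  0.775 ],
       [ 0.    ,  0.    ,  0.    ,  1.    ]])}
top {'fx': 438.1990448538668, 'fy': 438.1990448538668, 'cx': 321.44540272561875, 'cy': 202.13135887475525, 'extrinsics': array([[-0.0141, -0.9898,  0.1416,  0.3773],
       [-0.9998,  0.0154,  0.0084, -0.0079],
       [-0.0105, -0.1415, -0.9899,  1.3498],
       [ 0.    ,  0.    ,  0.    ,  1.    ]])}
wrist {'fx': 357.0522984896821, 'fy': 357.0522984896821, 'cx': 316.27373747924213, 'cy': 197.68825507249835, 'T_tool_cam': array([[ 0.0003, -0.9546, -0.298 ,  0.0838],
       [ 1.    ,  0.0004, -0.0003,  0.0016],
       [ 0.0004, -0.298 ,  0.9546, -0.1618],
       [ 0.    ,  0.    ,  0.    ,  1.    ]])}
```

View pics/top0.png

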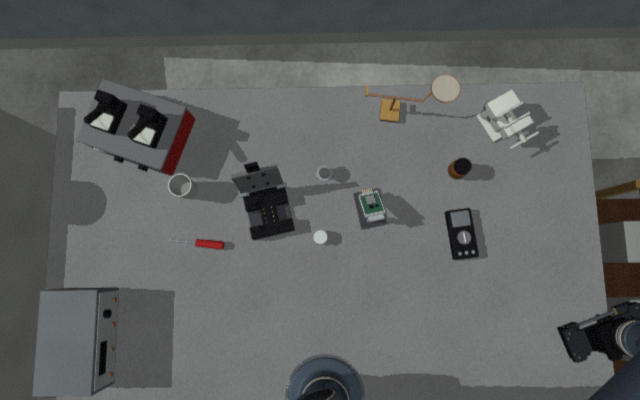

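View pics/scene0.png

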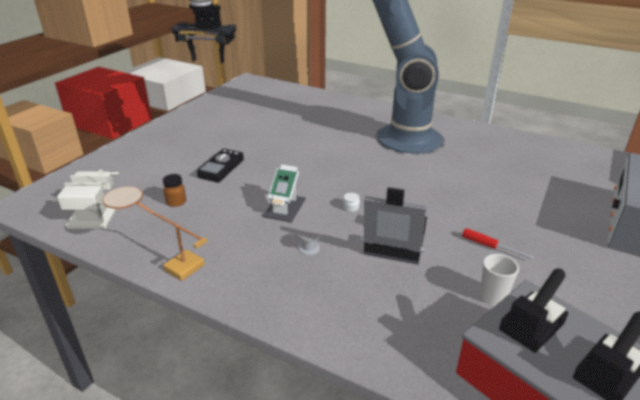

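The top view shows the stand with the module near pixel (371,206) and the open fixture near (268,213), with the lid raised towards the hinge at (260,180). The spool and tin are at (323,173) and (320,237). The scene view agrees. Next I'll zoom in on both for corner pixels.

```bash
cat > h.py <<'E'
import numpy as np,cv2
from station import env
from scipy.spatial.transform import Rotation as R
np.set_printoptions(precision=4,suppress=True)
def tool(o=None):
    o=o or env.get_obs(); T=np.eye(4); T[:3,:3]=R.from_quat(o['tcp_rot']).as_matrix(); T[:3,3]=o['position']; return T
def cam(n,T=None):
    c=env.calibration(n); K=np.array([[c['fx'],0,c['cx']],[0,c['fy'],c['cy']],[0,0,1]])
    E=c['extrinsics'] if n!='wrist' else (tool() if T is None else T)@c['T_tool_cam']
    return K,np.array(E)
def onplane(KE,px,z):
    K,E=KE; d=E[:3,:3]@np.linalg.inv(K)@np.array([px[0],px[1],1.]); return E[:3,3]+d*(z-E[2,3])/d[2]
def proj(KE,P):
    K,E=KE; P=np.atleast_2d(P); q=(P-E[:3,3])@E[:3,:3]@K.T; return q[:,:2]/q[:,2:]
def frame(x,y,z,yaw,pitch=0):
    T=np.eye(4); T[:3,:3]=R.from_euler('ZY',[yaw,pitch]).as_matrix(); T[:3,3]=[x,y,z]; return T
def move(target,cur):   # target pose (4x4) as row in tool axes of cur
    D=np.linalg.inv(cur)@target; return np.r_[D[:3,3],np.degrees(R.from_matrix(D[:3,:3]).as_rotvec())]
def save(name,img): cv2.imwrite(f"pics/{name}.png",cv2.cvtColor(img,cv2.COLOR_RGB2BGR))
E
python3 - <<'E'
from h import *
t=cam('top')
for n,p,z in [('module',(372,205),.08),('fixt front-left',(252,241),.04),('front-right',(293,234),.04),('hingeR',(285,190),.04),('tin',(323,173),.035),('spool',(320,237),.04)]: print(n,onplane(t,p,z))
a=cv2.imread('pics/top0.png')[150:260,220:400]; b=cv2.imread('pics/scene0.png')[150:275,250:445]
z=lambda i:cv2.resize(i,None,fx=4,fy=4,interpolation=cv2.INTER_CUBIC)
cv2.imwrite('pics/topz.png',z(a)); cv2.imwrite('pics/scz.png',z(b))
E
```

```text
module [ 0.5482 -0.1447  0.08  ]
fixt front-left [0.4507 0.2123 0.04  ]
front-right [0.4698 0.0896 0.04  ]
hingeR [0.6036 0.1133 0.04  ]
tin [ 0.6554 -0.0028  0.035 ]
spool [0.4596 0.009  0.04  ]
```

View pics/topz.png

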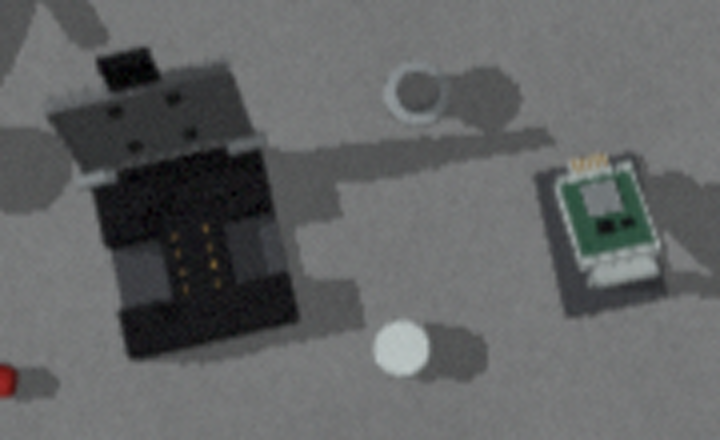

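Top view: the fixture's front rim runs from about (132,357) to (298,320) in the crop, giving a yaw of about +0.2. The module is yawed similarly on the stand and the lid is open. I'll move to a midway viewpoint where the wrist camera sees both.

```bash
cat >> h.py <<'E'
def down(x,y,z,yaw):  # tool down, tool x at yaw
    T=np.eye(4); T[:3,:3]=R.from_euler('z',yaw).as_matrix()@np.diag([1,-1,-1.]); T[:3,3]=[x,y,z]; return T
E
python3 -c "
from h import *
print(move(down(.53,.03,.32,.2),tool()))"
```

```text
[ 0.5111 -0.5313 -0.0975 -0.1022  0.0087  7.4407]
```

Request:
{"op": "drive_tool", "data": {"series": "0.034 -0.035 -0.02 0 0 0.5;0.068 -0.071 -0.04 0 0 1;0.102 -0.106 -0.06 0 0 2;0.136 -0.142 -0.08 0 0 3;0.17 -0.177 -0.097 0 0 4"}}

```text
t: 0.6
position: [0.317, -0.4261, 0.3154]
tcp_rot: [0.992, 0.129, -0.0, 0.0]
wrist_force: [1.2, -0.3, 1.1]
grip_width: 0.0872
```

Request:
{"op": "drive_tool", "data": {"series": "0.05 -0.01 0 0 0 0;0.08 -0.045 0 0 0 0;0.114 -0.08 0 0 0 1;0.148 -0.115 0 0 0 2;0.182 -0.15 0 0 0 3"}}

```text
t: 1.1
position: [0.4543, -0.2344, 0.3147]
tcp_rot: [0.995, 0.103, -0.0, 0.0]
wrist_force: [1.2, -0.0, 0.6]
grip_width: 0.0868
```

```bash
python3 -c "
from h import *
print(tool(),move(down(.53,.03,.32,.2),tool()))"
```

```text
[[ 0.9787  0.2052 -0.0003  0.4543]
 [ 0.2052 -0.9787 -0.0001 -0.2344]
 [-0.0003  0.0001 -1.      0.3147]
 [ 0.      0.      0.      1.    ]] [ 0.1284 -0.2432 -0.0054  0.0038  0.018   0.3814]
```

Request:
{"op": "drive_tool", "data": {"series": "0.022 -0.042 0 0 0 0;0.044 -0.083 0 0 0 0;0.066 -0.125 0 0 0 0;0.087 -0.166 0 0 0 0;0.109 -0.208 0 0 0 0"}}

```text
t: 1.6
position: [0.5176, -0.0086, 0.3147]
tcp_rot: [0.995, 0.103, -0.0, 0.0]
wrist_force: [0.7, -0.1, 0.3]
grip_width: 0.0867
```

Request:
{"op": "drive_tool", "data": {"series": "0.017 -0.033 0 0 0 0;0.017 -0.033 0 0 0 0;0.017 -0.033 0 0 0 0"}}

```text
t: 1.9
position: [0.5273, 0.026, 0.3144]
tcp_rot: [0.995, 0.105, -0.001, 0.0]
wrist_force: [0.2, -0.5, -0.2]
grip_width: 0.0869
```

Run:
```python
from h import *
T=tool(); np.save('T1.npy',T); print(T)
im=env.get_image('wrist'); np.save('w1.npy',im); save('w1',im); save('w1z',cv2.resize(im,(800,500),interpolation=cv2.INTER_CUBIC))
```

```text
[[ 0.9781  0.208  -0.001   0.5273]
 [ 0.208  -0.9781 -0.0005  0.026 ]
 [-0.0011  0.0003 -1.      0.3144]
 [ 0.      0.      0.      1.    ]]
```

View pics/w1z.png

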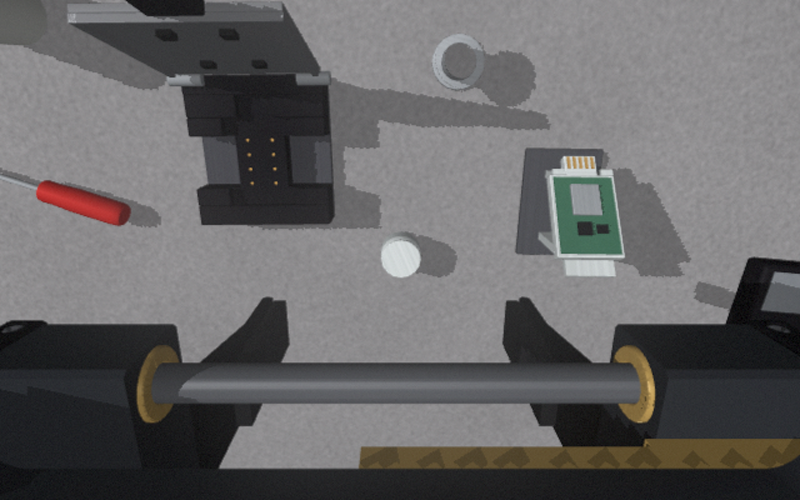

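The wrist view shows the fixture front edge from (198,222) to (333,222), with the pocket pins around (262,162). The module plate spans about (552,170) to (623,257), with its tongue at (580,160). These are in 800-wide pixels. I'll zoom in on both in one picture to get corners.

Run:
```python
from h import *
im=np.load('w1.npy')
a=im[40:190,130:280]; b=im[110:235,405:510]
a=cv2.convertScaleAbs(a,alpha=2.2,beta=10)
A=cv2.resize(a,None,fx=3,fy=3,interpolation=cv2.INTER_CUBIC)   # 450x450
B=cv2.resize(b,None,fx=3.3333,fy=3.3333,interpolation=cv2.INTER_CUBIC)
c=np.zeros((450,800,3),np.uint8); c[:A.shape[0],:450]=A; c[:B.shape[0],450:450+B.shape[1]]=B[:450,:350]
print(A.shape,B.shape); save('w1c',c)
```

```text
(450, 450, 3) (417, 350, 3)
```

View pics/w1c.png

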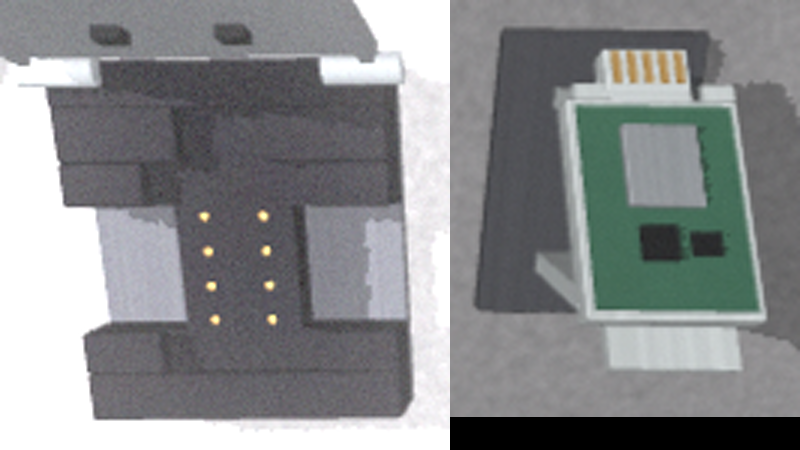

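```bash
cat > fit.py <<'E'
from h import *
from scipy.optimize import least_squares
T=np.load('T1.npy'); C=cam('wrist',T)
F=[(-62,65,40,95,418),(-62,-65,40,406,415),(-25,65,40,83,338),(25,65,40,65,206),(42,65,40,60,163),(25,-65,40,388,204),(-42,65,40,88,374),(-42,-65,40,403,372),(25,24,30,180,206),(25,-24,30,296,206)]
F=np.array(F,float); fp=F[:,3:]/3+[130,40]
M=[(-40,30,10,585,321),(-40,-30,10,766,318),(40,30,10,568,101),(40,-30,10,737,101),(60,15,10,599,53),(60,-15,10,687,50)]
M=np.array(M,float); mp=(M[:,3:]-[450,0])/3.3333+[405,110]
def fit(P,px,z,pitch,free=False):
    P=P[:,:3]/1000
    def r(v):
        A=frame(v[0],v[1],v[4] if free else z,v[2],v[3] if free else pitch); return (proj(C,P@A[:3,:3].T+A[:3,3])-px).ravel()
    s=least_squares(r,[.53,.05,.2]+([pitch,z] if free else []),loss='soft_l1'); print(s.x); print(r(s.x).reshape(-1,2).round(1).tolist()); return s.x
f=fit(F,fp,0,0); m=fit(M,mp,.075,.6); fit(M,mp,.075,.6,True)
E
python3 fit.py
```

```text
[0.5328 0.1589 0.2192]
[[0.2, 0.9], [-0.4, 0.9], [0.1, -1.6], [0.1, 0.6], [-0.4, 0.0], [1.8, 0.2], [0.3, -0.0], [-0.2, -0.3], [-0.9, -0.3], [-0.1, -0.6]]
[ 0.5488 -0.1467  0.1976]
[[0.3, 0.1], [0.6, 1.6], [-1.2, -0.4], [-0.3, 0.3], [0.7, -1.3], [-0.3, -0.0]]
[ 0.5479 -0.1514  0.2126  0.5678  0.0652]
[[0.9, -0.2], [-0.1, 0.6], [-0.6, 0.2], [-0.6, 0.1], [1.1, -0.8], [-0.3, 0.0]]
```

```bash
cat > chk.py <<'E'
from h import *
from fit import f,m,C
o=env.get_obs(); print(o['joint_positions'])
# lid angle: tab point vs. pixel; tab end centre
Fx=frame(f[0],f[1],0,f[2])
for t in (1.5,1.6,1.7,1.8):
    # lid free-edge lower-face corners: 138 from hinge, approx underside z=-? ; tab point
    L=[(.076-.138*np.cos(t),y,.043+.138*np.sin(t)) for y in(.065,-.065)]+[(.076-.166*np.cos(t)+.006*np.sin(t),0,.043+.166*np.sin(t)+.006*np.cos(t))]
    L=np.array(L)@Fx[:3,:3].T+Fx[:3,3]; print(t,(proj(C,L)*1.25).round(0).tolist(), proj(cam('top'),L).round(0).tolist())
E
python3 chk.py
```

```text
[0.5328 0.1589 0.2192]
[[0.2, 0.9], [-0.4, 0.9], [0.1, -1.6], [0.1, 0.6], [-0.4, 0.0], [1.8, 0.2], [0.3, -0.0], [-0.2, -0.3], [-0.9, -0.3], [-0.1, -0.6]]
[ 0.5488 -0.1467  0.1976]
[[0.3, 0.1], [0.6, 1.6], [-1.2, -0.4], [-0.3, 0.3], [0.7, -1.3], [-0.3, -0.0]]
[ 0.5479 -0.1514  0.2126  0.5678  0.0652]
[[0.9, -0.2], [-0.1, 0.6], [-0.6, 0.2], [-0.6, 0.1], [1.1, -0.8], [-0.3, 0.0]]
[ 0.3035  0.1933 -0.5016  1.7317  0.0985  1.2426 -1.5862]
1.5 [[80.0, 83.0], [289.0, 80.0], [161.0, 71.0]] [[235.0, 189.0], [281.0, 178.0], [256.0, 180.0]]
1.6 [[75.0, 59.0], [287.0, 56.0], [156.0, 39.0]] [[234.0, 184.0], [280.0, 173.0], [255.0, 174.0]]
1.7 [[71.0, 34.0], [286.0, 32.0], [153.0, 6.0]] [[233.0, 180.0], [279.0, 169.0], [254.0, 169.0]]
1.8 [[69.0, 10.0], [285.0, 8.0], [151.0, -26.0]] [[232.0, 175.0], [278.0, 164.0], [253.0, 163.0]]
```

Fixture at (0.533, 0.159) with yaw 0.22. Module origin at (0.549, −0.147, 0.075) with yaw 0.20. Lid angle is about 1.76. I'll flip the hand half a turn, so the camera housing stays away from the lid, and go to a tilted standoff over the module.

```bash
cat >> h.py <<'E'
def plan(wps,vmax=.046,wmax=8.2,settle=1):
    cur=tool(); base=cur; rows=[]
    for W in wps:
        D=move(W,cur); n=max(1,int(np.ceil(max(np.linalg.norm(D[:3])/vmax,np.linalg.norm(D[3:])/wmax))))
        rv=R.from_matrix(cur[:3,:3].T@W[:3,:3]).as_rotvec()
        for k in range(1,n+1):
            A=np.eye(4); A[:3,:3]=cur[:3,:3]@R.from_rotvec(rv*k/n).as_matrix(); A[:3,3]=cur[:3,3]+(W[:3,3]-cur[:3,3])*k/n; rows.append(A)
        cur=W
    rows+= [wps[-1]]*settle
    for i in range(0,len(rows),5):
        print(';'.join(' '.join([f'{v:.3f}' for v in r[:3]]+[f'{v:.1f}' for v in r[3:]]) for r in (move(A,base) for A in rows[i:i+5])))
        base=rows[min(i+4,len(rows)-1)]
FX=[.5328,.1589,.2192]; MO=[.5488,-.1467,.1976]
FLIP=np.diag([-1,1,-1,1.])
def off(x,y,z): A=np.eye(4); A[:3,3]=[x,y,z]; return A
def modtool(dx,dz): # tool pose at module frame x=dx, tcp z=dz on the stand
    return frame(MO[0],MO[1],.075,MO[2],.6)@off(dx,0,dz)@FLIP
def fixtool(x,y,z): return frame(FX[0],FX[1],.03,FX[2])@off(x,y,z)@FLIP
E
python3 -c "
from h import *
plan([down(.57,-.06,.31,.2+1.6),down(.61,-.13,.27,.2+3.14),modtool(0,.11)])"
```

```text
0.002 0.008 0.000 -0.0 0.0 -7.6;0.004 0.015 0.001 -0.0 0.0 -15.2;0.006 0.023 0.001 -0.0 0.0 -22.8;0.008 0.031 0.001 -0.0 0.0 -30.4;0.010 0.038 0.002 -0.0 0.0 -38.0
-0.003 0.007 0.000 -0.0 0.0 -7.6;-0.006 0.015 0.001 -0.0 0.0 -15.2;-0.009 0.022 0.001 -0.0 0.0 -22.8;-0.012 0.029 0.001 -0.0 0.0 -30.4;-0.015 0.036 0.002 -0.0 0.0 -38.0
-0.007 0.004 0.000 -0.0 0.0 -7.6;-0.014 0.008 0.001 -0.0 0.0 -15.2;-0.020 0.012 0.004 -0.0 0.0 -23.2;-0.026 0.015 0.008 -0.0 0.0 -31.3;-0.032 0.019 0.012 -0.0 0.0 -39.3
-0.007 -0.001 0.004 0.0 0.0 -8.0;-0.015 -0.002 0.007 0.0 0.0 -16.0;-0.022 -0.003 0.011 0.0 0.0 -24.1;-0.029 -0.004 0.015 0.0 0.0 -32.1;-0.036 -0.005 0.018 0.0 0.0 -40.1
-0.005 -0.005 0.004 0.0 0.0 -8.0;-0.010 -0.011 0.007 0.0 0.0 -16.0;-0.015 -0.016 0.011 0.0 0.0 -24.1;-0.015 -0.017 0.032 1.4 6.8 -24.0;-0.015 -0.018 0.053 2.9 13.5 -23.9
-0.005 -0.001 0.020 -0.0 6.9 0.0;-0.009 -0.002 0.041 -0.0 13.8 0.0;-0.014 -0.003 0.061 -0.0 20.6 0.0;-0.014 -0.003 0.061 -0.0 20.6 0.0
```

Request:
{"op": "drive_tool", "data": {"series": "0.002 0.008 0 0 0 -7.6;0.004 0.015 0.001 0 0 -15.2;0.006 0.023 0.001 0 0 -22.8;0.008 0.031 0.001 0 0 -30.4;0.010 0.038 0.002 0 0 -38"}}

```text
t: 2.45
position: [0.5449, -0.0125, 0.3127]
tcp_rot: [0.906, 0.422, -0.0, 0.0]
wrist_force: [-0.4, 0.2, -0.1]
grip_width: 0.0868
```

Request:
{"op": "drive_tool", "data": {"series": "-0.003 0.007 0 0 0 -7.6;-0.006 0.015 0.001 0 0 -15.2;-0.009 0.022 0.001 0 0 -22.8;-0.012 0.029 0.001 0 0 -30.4;-0.015 0.036 0.002 0 0 -38"}}

```text
t: 2.95
position: [0.5626, -0.0471, 0.3107]
tcp_rot: [0.719, 0.695, -0.001, 0.0]
wrist_force: [-0.5, 0.6, 0.4]
grip_width: 0.0874
```

Request:
{"op": "drive_tool", "data": {"series": "-0.007 0.004 0 0 0 -7.6;-0.014 0.008 0.001 0 0 -15.2;-0.020 0.012 0.004 0 0 -23.2;-0.026 0.015 0.008 0 0 -31.3;-0.032 0.019 0.012 0 0 -39.3"}}

```text
t: 3.45
position: [0.5802, -0.0799, 0.2984]
tcp_rot: [0.444, 0.896, -0.001, -0.0]
wrist_force: [-0.0, -0.5, 0.3]
grip_width: 0.0871
```

Request:
{"op": "drive_tool", "data": {"series": "-0.007 -0.001 0.004 0 0 -8;-0.015 -0.002 0.007 0 0 -16;-0.022 -0.003 0.011 0 0 -24.1;-0.029 -0.004 0.015 0 0 -32.1;-0.036 -0.005 0.018 0 0 -40.1"}}

```text
t: 3.95
position: [0.5978, -0.1117, 0.2801]
tcp_rot: [0.11, 0.994, -0.001, -0.001]
wrist_force: [0.2, 0.6, 0.1]
grip_width: 0.0873
```

```bash
python3 -c "
from h import *
print(env.get_obs()['joint_positions'])
plan([down(.61,-.13,.27,.2+3.14),modtool(0,.11)])"
```

```text
[ 0.7408  0.4472 -0.8748  1.5898  0.3559  1.2736  1.1592]
-0.005 -0.005 0.003 -0.0 -0.0 -8.0;-0.011 -0.010 0.007 -0.1 -0.1 -16.0;-0.016 -0.015 0.010 -0.1 -0.1 -24.0;-0.016 -0.016 0.031 1.3 6.7 -23.9;-0.016 -0.017 0.052 2.8 13.5 -23.8
-0.005 -0.001 0.020 -0.0 6.9 0.0;-0.009 -0.002 0.041 -0.0 13.8 0.0;-0.014 -0.003 0.061 -0.0 20.6 0.0;-0.014 -0.003 0.061 -0.0 20.6 0.0
```

Request:
{"op": "drive_tool", "data": {"series": "-0.005 -0.005 0.003 0 0 -8;-0.011 -0.010 0.007 0 0 -16;-0.016 -0.015 0.010 0 0 -24;-0.016 -0.016 0.031 1.3 6.7 -23.9;-0.016 -0.017 0.052 2.8 13.5 -23.8"}}

```text
t: 4.45
position: [0.6096, -0.1334, 0.2291]
tcp_rot: [-0.093, 0.988, -0.013, -0.121]
wrist_force: [0.2, -0.3, 0.5]
grip_width: 0.0871
```

Request:
{"op": "drive_tool", "data": {"series": "-0.005 -0.001 0.020 0 6.9 0;-0.009 -0.002 0.041 0 13.8 0;-0.014 -0.003 0.061 0 20.6 0;-0.014 -0.003 0.061 0 20.6 0"}}

```text
t: 4.85
position: [0.6087, -0.133, 0.1584]
tcp_rot: [-0.093, 0.949, -0.027, -0.299]
wrist_force: [-0.2, 0.1, -1.5]
grip_width: 0.0868
```

Run:
```python
from h import *
T=tool(); np.save('T2.npy',T); print(T, move(modtool(0,.11),T), env.get_obs()['joint_positions'])
im=env.get_image('wrist'); np.save('w2.npy',im)
P=np.array([(-40,30,10),(-40,-30,10),(40,30,10),(40,-30,10),(60,15,10),(60,-15,10)])/1e3
A=frame(MO[0],MO[1],.075,MO[2],.6); px=proj(cam('wrist',T),P@A[:3,:3].T+A[:3,3]); print(px)
for p in px: cv2.circle(im,tuple(int(round(v)) for v in p),2,(255,0,0),1)
save('w2',cv2.resize(im,(800,500),interpolation=cv2.INTER_CUBIC))
```

```text
[[-0.8038 -0.1932 -0.5627  0.6087]
 [-0.1605  0.9812 -0.1076 -0.133 ]
 [ 0.5728  0.0039 -0.8197  0.1584]
 [ 0.      0.      0.      1.    ]] [ 0.0037 -0.0016 -0.0064  0.2858 -0.5713 -0.025 ] [ 0.4666  0.8776 -0.7443  1.2795  0.5256  1.8106  1.4688]
[[356.888  141.6022]
 [273.3473 141.6577]
 [353.5202 243.9808]
 [276.8989 244.1409]
 [334.0116 267.0259]
 [296.4781 267.1163]]
```

View pics/w2.png

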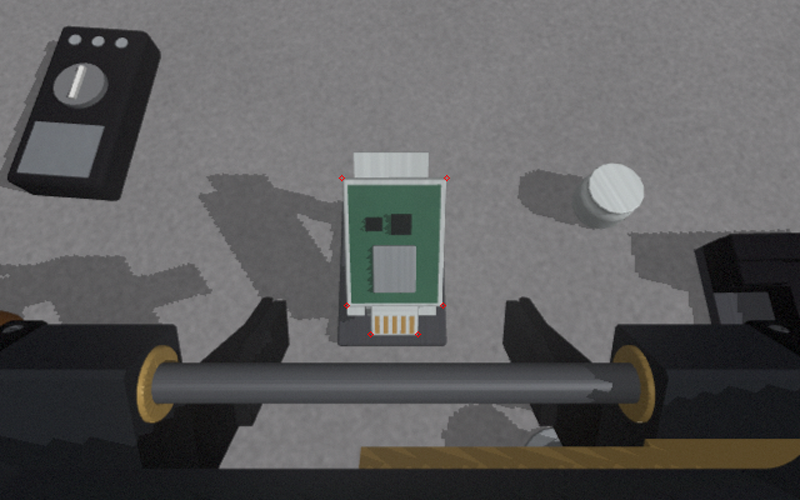

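The projected model corners (red) match the plate within about 1 px, with the plate centred between the fingers at column 395 of 800. Descending to grip.

```bash
python3 -c "
from h import *
plan([modtool(0,.02),modtool(0,-.012)],vmax=.03)"
```

```text
0.000 -0.001 0.029 0.1 -0.1 -0.0;0.001 -0.001 0.058 0.2 -0.2 -0.1;0.001 -0.002 0.087 0.2 -0.2 -0.1;0.001 -0.002 0.103 0.2 -0.2 -0.1;0.001 -0.002 0.119 0.2 -0.2 -0.1
0.000 0.000 0.000 0.0 0.0 -0.0
```

Request:
{"op": "drive_tool", "data": {"series": "0 -0.001 0.029 0 0 0;0.001 -0.001 0.058 0 0 0;0.001 -0.002 0.087 0 0 0;0.001 -0.002 0.103 0 0 0;0.001 -0.002 0.119 0 0 0"}}

```text
t: 5.4
position: [0.5436, -0.1489, 0.0706]
tcp_rot: [-0.092, 0.952, -0.029, -0.291]
wrist_force: [0.4, 0.3, 0.8]
grip_width: 0.0871
```

```bash
python3 -c "
from h import *
print(move(modtool(0,-.012),tool()), env.get_obs()['wrist_force'])"
```

```text
[-0.002   0.0011  0.0053  0.0645  0.342  -0.2929] [0.3641 0.2525 0.7943]
```

Request:
{"op": "drive_tool", "data": {"series": "-0.001 0.001 0 0 0 0;-0.001 0.001 0 0 0 0"}}

```text
t: 5.6
position: [0.5453, -0.1461, 0.0694]
tcp_rot: [-0.093, 0.951, -0.029, -0.292]
wrist_force: [0.7, 0.2, 0.5]
grip_width: 0.087
```

Request:
{"op": "drive_tool", "data": {"series": "0 0 0 0 0 0;0 0 0 0 0 0;0 0 0 0 0 0;0 0 0 0 0 0;0 0 0 0 0 0", "hand": 0.0, "newtons": 30}}

```text
t: 6.1
position: [0.5449, -0.1459, 0.0681]
tcp_rot: [-0.093, 0.951, -0.029, -0.293]
wrist_force: [0.4, -0.9, 2.1]
grip_width: 0.0599
```

```bash
python3 -c "
from h import *
print(move(modtool(0,-.012),tool()), env.get_obs()['grip_width'],env.get_obs()['wrist_force'])"
```

```text
[ 0.0008 -0.0015  0.0042  0.0665  0.0986 -0.0841] 0.05994478787832172 [ 0.3745 -0.9034  2.1297]
```

Request:
{"op": "drive_tool", "data": {"series": "0 0 0 0 0 0;0 0 0 0 0 0;0.001 -0.001 0.003 0 0 0;0.001 -0.001 0.006 0 0 0;0.001 -0.001 0.006 0 0 0", "hand": 0.075}}

```text
t: 6.6
position: [0.5401, -0.1477, 0.0631]
tcp_rot: [-0.093, 0.951, -0.028, -0.294]
wrist_force: [0.1, 0.5, -0.6]
grip_width: 0.0744
```

Request:
{"op": "drive_tool", "data": {"series": "0 0 0 0 0 0;0 0 0 0 0 0;0 0 0 0 0 0;0 0 0 0 0 0", "hand": 0.0, "newtons": 30}}

```text
t: 7.0
position: [0.5408, -0.1473, 0.0636]
tcp_rot: [-0.093, 0.951, -0.028, -0.293]
wrist_force: [0.2, 1.3, -0.0]
grip_width: 0.0595
```

```bash
python3 -c "
from h import *
print(move(modtool(0,-.012),tool()), env.get_obs()['grip_width'],env.get_obs()['wrist_force'])
np.save('Tg.npy',tool())
plan([modtool(0,.04)],vmax=.03)"
```

```text
[-0.0002 -0.001  -0.0019  0.1151  0.1001 -0.061 ] 0.05950783888324618 [ 0.1972  1.2616 -0.0317]
-0.000 -0.000 -0.027 0.1 0.1 -0.0;-0.000 -0.001 -0.054 0.1 0.1 -0.1;-0.000 -0.001 -0.054 0.1 0.1 -0.1
```

```bash
python3 -c "
from h import *
plan([modtool(0,.05),down(.56,-.05,.19,.21+np.pi),fixtool(0,0,.10)],vmax=.035,wmax=7,settle=2)"
```

```text
-0.000 -0.000 -0.032 0.1 0.1 -0.0;-0.000 -0.001 -0.064 0.1 0.1 -0.1;0.008 0.018 -0.076 0.2 -6.8 -0.2;0.016 0.036 -0.089 0.2 -13.7 -0.4;0.024 0.055 -0.101 0.2 -20.5 -0.5
0.003 0.019 -0.014 0.0 -6.9 -0.1;0.006 0.037 -0.029 0.1 -13.8 -0.3;0.002 0.067 -0.021 0.1 -13.8 -0.4;-0.002 0.097 -0.013 0.1 -13.8 -0.4;-0.007 0.127 -0.005 0.1 -13.8 -0.5
-0.003 0.030 0.009 0.0 0.0 -0.1;-0.005 0.060 0.017 0.0 0.0 -0.2;-0.008 0.090 0.026 0.0 0.0 -0.2;-0.010 0.120 0.034 0.0 0.0 -0.3;-0.010 0.120 0.034 0.0 0.0 -0.3
0.000 0.000 0.000 0.0 0.0 -0.0
```

Request:
{"op": "drive_tool", "data": {"series": "0 0 -0.032 0 0 0;0 -0.001 -0.064 0 0 0;0.008 0.018 -0.076 0.2 -6.8 -0.2;0.016 0.036 -0.089 0.2 -13.7 -0.4;0.024 0.055 -0.101 0.2 -20.5 -0.5"}}

```text
t: 7.5
position: [0.567, -0.0853, 0.1611]
tcp_rot: [-0.102, 0.988, -0.011, -0.117]
wrist_force: [-0.7, -0.8, -0.4]
grip_width: 0.0597
```

Request:
{"op": "drive_tool", "data": {"series": "0.003 0.019 -0.014 0 -6.9 -0.1;0.006 0.037 -0.029 0.1 -13.8 -0.3;0.002 0.067 -0.021 0.1 -13.8 -0.4;-0.002 0.097 -0.013 0.1 -13.8 -0.4;-0.007 0.127 -0.005 0.1 -13.8 -0.5"}}

```text
t: 8.0
position: [0.5476, 0.0397, 0.1639]
tcp_rot: [-0.106, 0.994, -0.0, 0.0]
wrist_force: [0.8, -0.2, -1.3]
grip_width: 0.0592
```

Request:
{"op": "drive_tool", "data": {"series": "-0.003 0.030 0.009 0 0 -0.1;-0.005 0.060 0.017 0 0 -0.2;-0.008 0.090 0.026 0 0 -0.2;-0.010 0.120 0.034 0 0 -0.3;-0.010 0.120 0.034 0 0 -0.3"}}

```text
t: 8.5
position: [0.5302, 0.164, 0.1296]
tcp_rot: [-0.113, 0.994, 0.002, -0.001]
wrist_force: [0.2, 0.7, -1.6]
grip_width: 0.0595
```

Request:
{"op": "drive_tool", "data": {"series": "0 0 0 0 0 0"}}

```text
t: 8.6
position: [0.5322, 0.1594, 0.1298]
tcp_rot: [-0.11, 0.994, -0.0, -0.0]
wrist_force: [0.2, -0.5, -2.0]
grip_width: 0.0596
```

Run:
```python
from h import *
T=tool(); np.save('T3.npy',T); o=env.get_obs(); print(T,move(fixtool(0,0,.10),T),o['grip_width'],o['wrist_force'],o['joint_positions'])
im=env.get_image('wrist'); np.save('w3.npy',im)
C=cam('wrist',T)
# fixture outline
A=frame(FX[0],FX[1],0,FX[2]); P=np.array([(-62,65,40),(-62,-65,40),(-25,65,40),(-25,-65,40),(-42,32,40),(-42,-32,40)])/1e3
for p in proj(C,P@A[:3,:3].T+A[:3,3]): cv2.circle(im,tuple(int(round(v)) for v in p),2,(255,0,0),1)
# module in hand: nominal grasp, tcp at module z=-.014
A=T@FLIP@off(0,0,.014); P=np.array([(-40,30,10),(-40,-30,10),(40,30,10),(40,-30,10)])/1e3
for p in proj(C,P@A[:3,:3].T+A[:3,3]): cv2.circle(im,tuple(int(round(v)) for v in p),2,(255,255,0),1)
x=cv2.convertScaleAbs(im[60:310,120:520],alpha=1.8,beta=10); save('w3',cv2.resize(x,(800,500),interpolation=cv2.INTER_CUBIC))
```

```text
[[-0.9757 -0.2193 -0.0006  0.5322]
 [-0.2193  0.9757 -0.0001  0.1594]
 [ 0.0006  0.     -1.      0.1298]
 [ 0.      0.      0.      1.    ]] [-0.0005 -0.0007 -0.0002  0.0016 -0.0348  0.1081] 0.05962037606150171 [ 0.2371 -0.4842 -1.9682] [ 0.3328  0.5555 -0.943   1.8771  0.5367  0.987   0.9437]
```

View pics/w3.png

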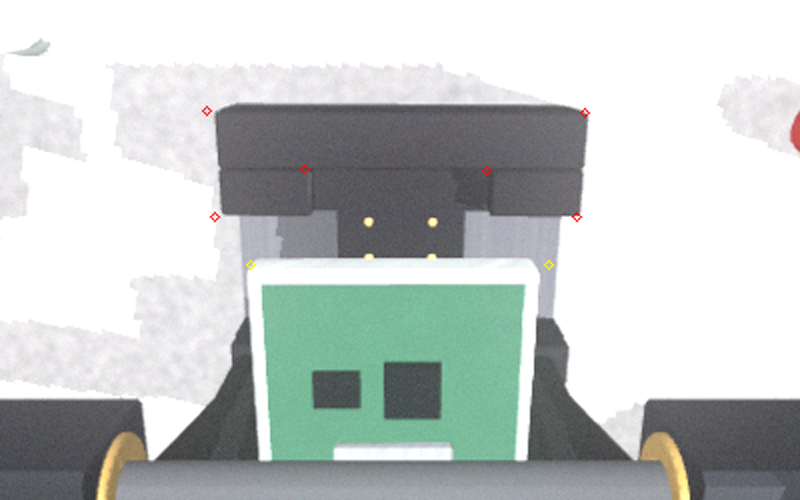

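The picture shows the module held level above the pocket, tongue end hidden below and its near edge at rows 260–285. Fixture features sit about 4–5 px right of my prediction and the module about 6 px left of nominal. I'll measure both in this same view to cancel the calibration error.

Run:
```python
from h import *
T=np.load('T3.npy'); C=cam('wrist',T); print(env.calibration('wrist')['T_tool_cam'], C[0])
print('tcp px',proj(C,T[:3,3]))
im=np.load('w3.npy').astype(float).mean(2)
# crop px /2 + (120,60): edge profiles, x position where gradient peaks near guesses
def edge(row,x0,w=8,rows=2):
    p=im[row-rows:row+rows+1].mean(0); g=np.abs(np.gradient(cv2.GaussianBlur(p[None],(0,0),.8)[0])); s=slice(x0-w,x0+w+1); return x0-w+np.average(np.arange(2*w+1),weights=g[s]**4)
for nm,r,a,b in [('module',215,248,386),('module',240,250,384),('module',205,246,388),('green',215,254,381),('rim front',130,229,412),('rim',138,229,412),('pocket',155,276,365),('strip',168,289,352),('wall',160,230,411)]:
    l,rr=edge(r,a,5),edge(r,b,5); print(nm,r,round(l,1),round(rr,1),'centre',round((l+rr)/2,2),'w',round(rr-l,1))
A=frame(FX[0],FX[1],0,FX[2])
def pr(A,P): P=np.array(P)/1e3; return proj(C,P@A[:3,:3].T+A[:3,3]).round(1).tolist()
print('fix',pr(A,[(-52,65,40),(-52,-65,40),(-35,32,40),(-35,-32,40),(-25,24,30),(-25,-24,30)]))
print('mod',pr(T@FLIP@off(0,0,.014),[(-40,30,10),(-40,-30,10),(0,30,10),(0,-30,10),(-40,30,0),(-40,-30,0)]))
```

```text
[[ 0.0003 -0.9543 -0.299   0.0809]
 [ 1.      0.0002  0.0005 -0.0014]
 [-0.0004 -0.299   0.9543 -0.1618]
 [ 0.      0.      0.      1.    ]] [[357.0523   0.     316.2737]
 [  0.     357.0523 197.6883]
 [  0.       0.       1.    ]]
tcp px [[318.9731 255.2888]]
module 215 248.2 384.4 centre 316.28 w 136.2
module 240 247.4 385.5 centre 316.48 w 138.1
module 205 248.7 387.4 centre 318.05 w 138.8
green 215 250.5 381.6 centre 316.06 w 131.1
rim front 130 227.6 413.0 centre 320.29 w 185.4
rim 138 228.4 412.1 centre 320.25 w 183.8
pocket 155 274.9 366.1 centre 320.53 w 91.2
strip 168 287.9 352.0 centre 319.99 w 64.1
wall 160 229.1 410.3 centre 319.69 w 181.1
fix [[410.6, 130.3], [224.1, 129.9], [362.3, 154.4], [272.3, 154.2], [349.4, 165.2], [285.1, 165.0]]
mod [[394.2, 192.3], [245.2, 192.3], [388.2, 280.2], [250.6, 280.2], [389.3, 185.7], [249.6, 185.6]]
```

The wrist calibration varies from call to call, so I'll average it and refit both looks.

```bash
python3 - <<'E'
from h import *
S=np.array([env.calibration('wrist')['T_tool_cam'] for _ in range(200)]); print(S.mean(0),S.std(0)[:,3])
M=np.median(S,0); u,_,v=np.linalg.svd(S.mean(0)[:3,:3]); M[:3,:3]=u@v; np.save('TC.npy',M)
E
sed -i "s/(tool() if T is None else T)@c\['T_tool_cam'\]/(tool() if T is None else T)@np.load('TC.npy')/" h.py
python3 fit.py
python3 - <<'E'
from h import *
T=np.load('T3.npy'); C=cam('wrist',T)
print('tcp px',proj(C,T[:3,3]))
A=frame(FX[0],FX[1],0,FX[2])
def pr(A,P): P=np.array(P)/1e3; return proj(C,P@A[:3,:3].T+A[:3,3]).round(1).tolist()
print('fix',pr(A,[(-52,65,40),(-52,-65,40),(-42,32,40),(-42,-32,40),(-25,24,30),(-25,-24,30)]))
print('mod',pr(T@FLIP@off(0,0,.014),[(-40,30,10),(-40,-30,10),(0,30,10),(0,-30,10),(-40,30,0),(-40,-30,0)]))
E
```

```text
[[ 0.0003 -0.9543 -0.299   0.0809]
 [ 1.      0.0002  0.0005 -0.0014]
 [-0.0004 -0.299   0.9543 -0.1618]
 [ 0.      0.      0.      1.    ]] [0. 0. 0. 0.]
[0.5289 0.1606 0.219 ]
[[0.2, 0.9], [-0.3, 0.9], [0.1, -1.6], [0.1, 0.6], [-0.4, 0.0], [1.8, 0.2], [0.3, -0.0], [-0.2, -0.3], [-0.9, -0.3], [-0.1, -0.6]]
[ 0.5449 -0.1451  0.1975]
[[0.3, 0.1], [0.6, 1.6], [-1.2, -0.4], [-0.3, 0.3], [0.7, -1.3], [-0.3, -0.0]]
[ 0.544  -0.1497  0.2123  0.5686  0.0655]
[[0.9, -0.2], [-0.1, 0.6], [-0.6, 0.2], [-0.6, 0.1], [1.1, -0.8], [-0.3, 0.0]]
tcp px [[318.9731 255.2888]]
fix [[410.6, 130.3], [224.1, 129.9], [362.7, 144.5], [272.0, 144.3], [349.4, 165.2], [285.1, 165.0]]
mod [[394.2, 192.3], [245.2, 192.3], [388.2, 280.2], [250.6, 280.2], [389.3, 185.7], [249.6, 185.6]]
```

```bash
for i in 1 2 3; do python3 -c "
from station import env
c=env.calibration('wrist'); print(c['T_tool_cam'][:3,3],c['T_tool_cam'][0,2],c['cx'], env.calibration('top')['extrinsics'][:3,3])"; done
python3 -c "
from h import *
K=cam('wrist')[0]
# image-derived lateral camera centre: module & fixture in the same view
for n,c,d in [('module y (mm)',316.3,None)]: pass
im=np.load('w3.npy').mean(2)
# row edges of near features along centre columns
for nm,cols,r0,r1 in [('rimfront',range(290,350),108,124),('pocketfront',range(290,350),138,150),('pocket side rim',range(240,265),138,150),('slot edge',range(240,265),160,172),('mod',range(270,370),184,206)]:
  p=im[r0:r1,list(cols)].mean(1); print(nm,r0,p.round(0).tolist())
"
```

```text
[ 0.08089259 -0.00144633 -0.16180529] -0.2990090684275542 316.27373747924213 [ 0.37732238 -0.00793331  1.34979005]
[ 0.08089259 -0.00144633 -0.16180529] -0.2990090684275542 316.27373747924213 [ 0.37732238 -0.00793331  1.34979005]
[ 0.08089259 -0.00144633 -0.16180529] -0.2990090684275542 316.27373747924213 [ 0.37732238 -0.00793331  1.34979005]
rimfront 108 [122.0, 122.0, 122.0, 116.0, 71.0, 45.0, 43.0, 43.0, 47.0, 49.0, 51.0, 51.0, 51.0, 50.0, 50.0, 50.0]
pocketfront 138 [46.0, 46.0, 46.0, 46.0, 46.0, 43.0, 40.0, 43.0, 45.0, 44.0, 45.0, 44.0]
pocket side rim 138 [50.0, 50.0, 50.0, 50.0, 49.0, 47.0, 42.0, 46.0, 49.0, 50.0, 50.0, 50.0]
slot edge 160 [50.0, 49.0, 50.0, 50.0, 50.0, 50.0, 48.0, 55.0, 86.0, 92.0, 91.0, 91.0]
mod 184 [59.0, 59.0, 59.0, 66.0, 69.0, 118.0, 127.0, 129.0, 131.0, 131.0, 148.0, 174.0, 179.0, 178.0, 177.0, 177.0, 178.0, 164.0, 98.0, 80.0, 81.0, 81.0]
```

```bash
cat > jf.py <<'E'
from h import *
from scipy.optimize import least_squares
T1=np.load('T1.npy');T3=np.load('T3.npy'); K=cam('wrist',T1)[0]
F=np.array([(-62,65,40,95,418),(-62,-65,40,406,415),(-25,65,40,83,338),(25,65,40,65,206),(42,65,40,60,163),(-42,65,40,88,374),(-42,-65,40,403,372),(25,24,30,180,206),(25,-24,30,296,206)],float); fp=F[:,3:]/3+[130,40]
N=np.nan
G=np.array([(-62,0,40,N,116.3),(-42,0,40,N,144),(-25,55,40,N,167.5),(-25,-55,40,N,167.5),(-52,65,40,413,N),(-52,-65,40,227.6,N),(-47,65,40,412.1,N),(-47,-65,40,228.4,N),(-34,32,40,366.1,N),(-34,-32,40,274.9,N),(-23,24,30,352,N),(-23,-24,30,287.9,N)])
H=np.array([(-40,30,10,389,194.5),(-40,-30,10,244.5,194.5),(-40,0,0,N,188.7),(0,30,10,384,N),(0,-30,10,249.7,N)])
def app(A,P): return P[:,:3]/1e3@A[:3,:3].T+A[:3,3]
base=np.array([[0,-.9546,-.298,.0824],[1,0,0,0],[0,-.298,.9546,-.162],[0,0,0,1]])
def r(v):
    c=base.copy(); c[:3,3]+=v[3:6]; c[:3,:3]=c[:3,:3]@R.from_rotvec([v[6],v[7],0]).as_matrix()
    A=frame(v[0],v[1],0,v[2])
    res=[proj((K,T1@c),app(A,F))-fp, proj((K,T3@c),app(A,G))-G[:,3:], proj((K,T3@c),app(T3@FLIP@off(v[8],0,v[9]),H))-H[:,3:]]
    d=np.concatenate([x.ravel() for x in res]); d=d[~np.isnan(d)]
    return np.r_[d/.7, v[3:6]/.002, v[6:8]/.004]
s=least_squares(r,[.53,.16,.22,0,0,0,0,0,0,.014],loss='soft_l1')
cov=np.sqrt(np.diag(np.linalg.inv(s.jac.T@s.jac))); print(s.x);print(cov); print((r(s.x)*.7).round(1))
E
python3 jf.py
```

```text
[ 0.5306  0.1612  0.2171 -0.0002  0.0002 -0.0011  0.0004 -0.0026  0.0007
  0.0115]
[0.0004 0.0003 0.0045 0.0012 0.0003 0.0009 0.0033 0.0013 0.0008 0.0012]
[ 0.4  0.7 -0.6  0.9  0.2 -1.7  0.3  0.6 -0.1  0.1  0.5 -0.2 -0.5 -0.3
 -0.8 -0.2 -0.1 -0.5 -0.9  0.3  0.5 -0.   0.1 -0.1  0.4 -0.4 -1.3  0.5
 -0.1  0.1  0.2  0.2 -0.   0.2 -0.6 -0.1  0.2 -0.1  0.1 -0.4  0.1 -0.5]
```

The joint fit is consistent within about 0.5 px: fixture at (0.5306, 0.1612), yaw 0.217, and the module about 0.7 mm off along x in the hand. Descending in stages.

```bash
sed -i 's/^FX=\[.*\];/FX=[.5306,.1612,.2171];/' h.py; python3 -c "
from h import *
plan([fixtool(-.0007,0,.02)],vmax=.025,settle=2)"
```

```text
0.001 0.001 0.020 -0.0 -0.0 0.0;0.001 0.002 0.040 -0.0 -0.0 0.1;0.002 0.002 0.060 -0.0 -0.0 0.1;0.002 0.003 0.080 -0.0 -0.0 0.1;0.002 0.003 0.080 -0.0 -0.0 0.1
-0.000 0.000 0.000 0.0 0.0 0.0
```

Request:
{"op": "drive_tool", "data": {"series": "0.001 0.001 0.020 0 0 0;0.001 0.002 0.040 0 0 0.1;0.002 0.002 0.055 0 0 0.1;0.002 0.003 0.07 0 0 0.1;0.002 0.003 0.080 0 0 0.1"}}

```text
t: 9.15
position: [0.53, 0.1607, 0.0488]
tcp_rot: [-0.108, 0.994, 0.0, -0.0]
wrist_force: [0.0, 0.4, -1.1]
grip_width: 0.0596
```

Request:
{"op": "drive_tool", "data": {"series": "0 0 0 0 0 0;0 0 0 0 0 0"}}

```text
t: 9.35
position: [0.5304, 0.1617, 0.0502]
tcp_rot: [-0.108, 0.994, 0.0, 0.0]
wrist_force: [-0.8, 0.3, -2.3]
grip_width: 0.0596
```

```bash
python3 -c "
from h import *
print(move(fixtool(-.0007,0,.02),tool()),env.get_obs()['wrist_force'])
plan([fixtool(-.0007,0,-.006),fixtool(-.0007,0,-.012)],vmax=.009)"
```

```text
[ 0.0006 -0.0006  0.0002  0.0468  0.0393  0.0123] [-0.7977  0.3174 -2.273 ]
0.000 -0.000 0.009 0.0 0.0 0.0;0.000 -0.000 0.017 0.0 0.0 0.0;0.001 -0.001 0.026 0.0 0.0 0.0;0.001 -0.001 0.032 0.0 0.0 0.0;0.001 -0.001 0.032 0.0 0.0 0.0
```

Request:
{"op": "drive_tool", "data": {"series": "0 0 0.009 0 0 0;0 0 0.017 0 0 0;0 0 0.024 0 0 0;0 0 0.028 0 0 0;0 0 0.031 0 0 0"}}

```text
t: 9.85
position: [0.5299, 0.1615, 0.0184]
tcp_rot: [-0.108, 0.994, 0.0, -0.0]
wrist_force: [0.3, -0.3, -1.8]
grip_width: 0.0597
```

Request:
{"op": "drive_tool", "data": {"series": "0 0 0 0 0 0;0 0 0 0 0 0"}}

```text
t: 10.05
position: [0.5302, 0.1617, 0.0191]
tcp_rot: [-0.108, 0.994, 0.0, 0.0]
wrist_force: [-0.4, 0.0, -1.0]
grip_width: 0.0596
```

Request:
{"op": "drive_tool", "data": {"series": "0 0 0.001 0 0 0;0 0 0.002 0 0 0;0 0 0.003 0 0 0;0 0 0.003 0 0 0"}}

```text
t: 10.45
position: [0.5303, 0.1616, 0.0166]
tcp_rot: [-0.108, 0.994, 0.0, 0.0]
wrist_force: [-0.9, -0.8, 3.8]
grip_width: 0.0596
```

Contact came at TCP height 16.6 mm, which fits a seated module; resting on the rim would be about 10 mm higher. Releasing and retreating upward.

Request:
{"op": "drive_tool", "data": {"series": "0 0 0 0 0 0;0 0 0 0 0 0;0 0 0 0 0 0;0 0 0 0 0 0", "hand": 0.08}}

```text
t: 10.85
position: [0.5302, 0.1616, 0.0159]
tcp_rot: [-0.108, 0.994, 0.0, 0.0]
wrist_force: [0.1, 0.5, -0.9]
grip_width: 0.0781
```

Request:
{"op": "drive_tool", "data": {"series": "0 0 -0.015 0 0 0;0 0 -0.04 0 0 0;0 0 -0.08 0 0 0;0 0 -0.12 0 0 0;0 0 -0.12 0 0 0"}}

```text
t: 11.35
position: [0.5332, 0.164, 0.1422]
tcp_rot: [-0.109, 0.994, 0.002, 0.005]
wrist_force: [0.5, 1.0, 0.3]
grip_width: 0.0802
```

Run:
```python
from h import *
T=tool(); np.save('T4.npy',T); print(T[:3,3],env.get_obs()['wrist_force'],env.get_obs()['grip_width'])
im=env.get_image('wrist'); np.save('w4.npy',im)
C=cam('wrist',T); A=frame(FX[0],FX[1],0,FX[2])
P=np.array([(-40,30,40),(-40,-30,40),(25,30,40),(25,-30,40)])/1e3
for p in proj(C,P@A[:3,:3].T+A[:3,3]): cv2.circle(im,tuple(int(round(v)) for v in p),2,(255,0,0),1)
x=cv2.convertScaleAbs(im[60:310,120:520],alpha=1.6,beta=10); save('w4',cv2.resize(x,(800,500),interpolation=cv2.INTER_CUBIC))
```

```text
[0.5332 0.164  0.1422] [0.4883 1.0281 0.332 ] 0.08022666974517445
```

View pics/w4.png

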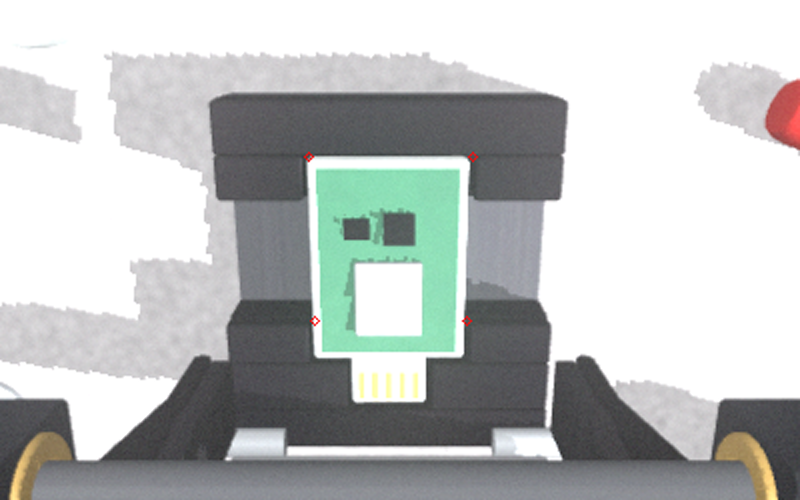

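The module is seated: all four edges sit inside the pocket, flush, with the tongue towards the hinge, and the red predicted corners match within about 1 px. Next I'll refine the lid angle from the first top view.

Run:
```python
from h import *
A=frame(FX[0],FX[1],0,FX[2])
def lidp(t,x,y,z): c,s=np.cos(t),np.sin(t); return [.076+x*c+z*s, y, .043-x*s+z*c]
C=cam('top'); c1=np.array([[0,-.9546,-.298,.0822],[1,0,0,.0002],[0,-.298,.9546,-.163],[0,0,0,1]]); W=(C[0]*0+cam('wrist',np.eye(4))[0],np.load('T1.npy')@c1)
for t in np.arange(1.66,1.86,.04):
    tab=np.array([lidp(t,x/1e3,y/1e3,z/1e3) for x in(-178,-138) for y in(18,-18) for z in(1,11)]); ed=np.array([lidp(t,-.138,y,z) for z in(.003,.009) for y in(.065,-.065)])
    f=lambda C,P:proj(C,P@A[:3,:3].T+A[:3,3])
    p=f(C,tab); q=(p-[220,150])*4
    print(round(t,2),'top tab crop',q.min(0).round(),q.max(0).round(),'top edge',((f(C,ed)-[220,150])*4).round().tolist(),'w1',(f(W,ed)*1.25).round().tolist())
```

```text
1.66 top tab crop [102.  69.] [168. 112.] top edge [[48.0, 125.0], [235.0, 82.0], [47.0, 117.0], [233.0, 74.0]] w1 [[71.0, 39.0], [284.0, 37.0], [69.0, 28.0], [284.0, 26.0]]
1.7 top tab crop [100.  59.] [166. 105.] top edge [[47.0, 118.0], [233.0, 74.0], [45.0, 110.0], [231.0, 66.0]] w1 [[70.0, 29.0], [284.0, 27.0], [68.0, 18.0], [283.0, 17.0]]
1.74 top tab crop [98. 49.] [165.  97.] top edge [[46.0, 110.0], [232.0, 67.0], [44.0, 102.0], [230.0, 59.0]] w1 [[69.0, 19.0], [284.0, 18.0], [68.0, 9.0], [283.0, 7.0]]
1.78 top tab crop [97. 40.] [164.  90.] top edge [[44.0, 103.0], [230.0, 60.0], [43.0, 95.0], [228.0, 52.0]] w1 [[68.0, 10.0], [283.0, 8.0], [67.0, -1.0], [283.0, -2.0]]
1.82 top tab crop [95. 31.] [162.  83.] top edge [[43.0, 96.0], [229.0, 53.0], [42.0, 88.0], [227.0, 45.0]] w1 [[68.0, 0.0], [283.0, -1.0], [67.0, -10.0], [283.0, -12.0]]
1.86 top tab crop [94. 22.] [161.  76.] top edge [[42.0, 89.0], [227.0, 46.0], [41.0, 82.0], [226.0, 39.0]] w1 [[67.0, -9.0], [283.0, -11.0], [67.0, -19.0], [283.0, -21.0]]
```

Lid angle is about 1.74. Moving above the tab, then pinching it.

```bash
cat >> h.py <<'E'
def lidtool(t,dz=0):
    x=.076-.166*np.cos(t)+.006*np.sin(t); z=.043+.166*np.sin(t)+.006*np.cos(t)
    return frame(FX[0],FX[1],0,FX[2])@off(x,0,z-.0187+dz)@FLIP
E
python3 -c "
from h import *
plan([fixtool(0,0,.23),lidtool(1.74,.07),lidtool(1.74,.01),lidtool(1.74)],vmax=.04,settle=2); print(lidtool(1.74))"
```

```text
0.000 -0.000 -0.030 0.0 0.1 0.0;0.000 -0.001 -0.060 0.0 0.2 0.0;0.001 -0.001 -0.090 0.0 0.3 0.0;0.001 -0.001 -0.120 0.0 0.4 0.0;-0.036 -0.001 -0.119 0.0 0.4 0.0
-0.037 0.000 0.001 0.0 0.0 0.0;-0.073 0.000 0.002 0.0 0.0 0.0;-0.073 0.000 0.032 0.0 0.0 0.0;-0.073 0.000 0.062 0.0 0.0 0.0;-0.073 0.000 0.072 0.0 0.0 0.0
-0.000 0.000 0.000 0.0 0.0 0.0;-0.000 0.000 0.000 0.0 0.0 0.0
[[-0.9765 -0.2154  0.      0.6379]
 [-0.2154  0.9765  0.      0.1849]
 [ 0.      0.     -1.      0.1869]
 [ 0.      0.      0.      1.    ]]
```

Request:
{"op": "drive_tool", "data": {"series": "0 0 -0.030 0 0 0;0 -0.001 -0.060 0 0.2 0;0.001 -0.001 -0.090 0 0.3 0;0.001 -0.001 -0.120 0 0.4 0;-0.036 -0.001 -0.119 0 0.4 0"}}

```text
t: 11.9
position: [0.5645, 0.1692, 0.2595]
tcp_rot: [-0.109, 0.994, -0.001, -0.001]
wrist_force: [-0.6, -0.3, 1.2]
grip_width: 0.0797
```

Request:
{"op": "drive_tool", "data": {"series": "-0.037 0 0.001 0 0 0;-0.073 0 0.002 0 0 0;-0.073 0 0.002 0 0 0;-0.073 0 0.002 0 0 0"}}

```text
t: 12.3
position: [0.636, 0.184, 0.2509]
tcp_rot: [-0.109, 0.994, 0.0, -0.005]
wrist_force: [0.5, 0.1, 0.4]
grip_width: 0.0799
```

```bash
python3 -c "
from h import *
T=tool();print(T[:3,3],env.get_obs()['wrist_force'],env.get_obs()['joint_positions'])
im=env.get_image('scene'); save('s5',cv2.resize(im[80:300,250:490],(720,660))[:600])
plan([lidtool(1.74,.02),lidtool(1.74)],vmax=.035,settle=2)"
```

```text
[0.636  0.184  0.2509] [0.5445 0.1052 0.4215] [ 0.2629  0.6052 -0.9547  1.4866  0.4952  1.3175  1.0524]
-0.001 0.000 0.022 0.0 -0.3 0.0;-0.003 0.000 0.045 0.0 -0.5 0.1;-0.003 0.000 0.065 0.0 -0.5 0.1;-0.003 0.000 0.065 0.0 -0.5 0.1;-0.003 0.000 0.065 0.0 -0.5 0.1
```

View pics/s5.png

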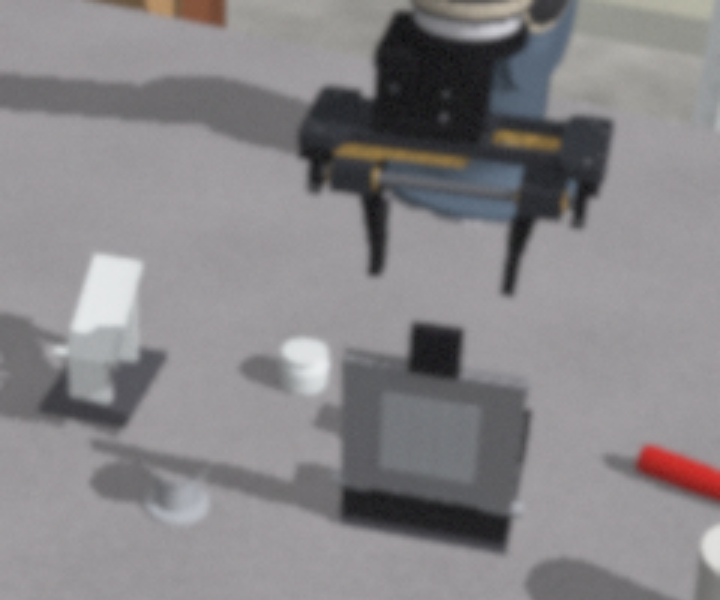

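The scene view shows the fingers straddling above the tab, which is at about (436,350). Descend and pinch.

Request:
{"op": "drive_tool", "data": {"series": "-0.001 0 0.022 0 -0.3 0;-0.003 0 0.045 0 -0.5 0;-0.003 0 0.065 0 -0.5 0;-0.003 0 0.065 0 -0.5 0"}}

```text
t: 12.75
position: [0.6365, 0.183, 0.1848]
tcp_rot: [-0.109, 0.994, -0.001, -0.002]
wrist_force: [-0.7, -0.7, -0.8]
grip_width: 0.0801
```

Request:
{"op": "drive_tool", "data": {"series": "0 0 0 0 0 0;0 0 0 0 0 0;0 0 0 0 0 0;0 0 0 0 0 0;0 0 0 0 0 0", "hand": 0.0, "newtons": 20}}

```text
t: 13.25
position: [0.6394, 0.1846, 0.188]
tcp_rot: [-0.108, 0.994, 0.0, 0.001]
wrist_force: [0.0, -0.6, 0.4]
grip_width: 0.0481
```

```bash
python3 -c "
from h import *
o=env.get_obs();T=tool();print(T,o['wrist_force'],o['grip_width'],move(lidtool(1.74),T)) 
plan([lidtool(t) for t in np.arange(1.66,.3,-.09)],vmax=.02,settle=0)"
```

```text
[[-0.9765 -0.2155  0.0026  0.6394]
 [-0.2155  0.9765  0.0012  0.1846]
 [-0.0028  0.0006 -1.      0.188 ]
 [ 0.      0.      0.      1.    ]] [ 0.0027 -0.5848  0.4437] 0.04807632249145064 [0.0014 0.0006 0.0011 0.0347 0.1585 0.0044]
0.014 0.001 -0.001 0.0 0.2 0.0;0.029 0.001 -0.002 0.0 0.2 0.0;0.044 0.001 -0.002 0.0 0.2 0.0;0.059 0.001 -0.001 0.0 0.2 0.0;0.074 0.001 0.002 0.0 0.2 0.0
0.014 0.000 0.004 0.0 0.0 0.0;0.028 0.000 0.010 0.0 0.0 0.0;0.042 0.000 0.016 0.0 0.0 0.0;0.054 -0.000 0.024 0.0 0.0 0.0;0.066 0.000 0.033 0.0 0.0 0.0
0.011 -0.000 0.010 0.0 0.0 0.0;0.021 0.000 0.021 0.0 0.0 0.0;0.031 -0.000 0.033 0.0 0.0 0.0;0.039 -0.000 0.045 0.0 0.0 0.0;0.046 -0.000 0.059 0.0 0.0 0.0
0.006 0.000 0.014 0.0 0.0 0.0
```

Still closing (48 mm); waiting a little longer.

Request:
{"op": "drive_tool", "data": {"series": "0 0 0 0 0 0;0 0 0 0 0 0;0 0 0 0 0 0;0 0 0 0 0 0"}}

```text
t: 13.65
position: [0.639, 0.1857, 0.1877]
tcp_rot: [-0.109, 0.994, 0.001, 0.001]
wrist_force: [0.2, 3.8, -0.2]
grip_width: 0.036
```

Gripped at 36 mm, as expected for the tab. Following the arc.

Request:
{"op": "drive_tool", "data": {"series": "0.014 0 -0.001 0 0 0;0.029 0 -0.002 0 0 0;0.044 0 -0.002 0 0 0;0.059 0 -0.001 0 0 0;0.074 0 0.002 0 0 0"}}

```text
t: 14.15
position: [0.5688, 0.1702, 0.1877]
tcp_rot: [-0.109, 0.994, 0.002, 0.004]
wrist_force: [1.5, 3.2, 4.7]
grip_width: 0.0361
```

Request:
{"op": "drive_tool", "data": {"series": "0.014 0 0.004 0 0 0;0.028 0 0.010 0 0 0;0.042 0 0.016 0 0 0;0.054 0 0.024 0 0 0;0.066 0 0.033 0 0 0"}}

```text
t: 14.65
position: [0.5027, 0.1556, 0.1538]
tcp_rot: [-0.109, 0.994, 0.001, 0.002]
wrist_force: [-1.1, 2.9, 5.1]
grip_width: 0.0359
```

```bash
python3 -c "
from h import *
o=env.get_obs();T=tool();print(T[:3,3],o['wrist_force'],o['grip_width'],o['joint_positions'])
q=np.linalg.inv(frame(FX[0],FX[1],0,FX[2]))@T; x,z=q[0,3]-.076,q[2,3]+.0187-.043; t=np.arctan2(z,-x)-np.arctan2(.006,.166); print('t',t,'r',np.hypot(x,z))
plan([lidtool(a) for a in np.arange(t-.08,.0,-.09)]+[lidtool(0)],vmax=.03,settle=0)"
```

```text
[0.5027 0.1556 0.1538] [-1.0655  2.9442  5.0904] 0.03586610597400516 [ 0.3907  0.4869 -1.0013  1.923   0.4902  0.9937  0.9545]
t 0.8561339529615646 r 0.16635278298689027
0.010 -0.001 0.009 0.1 0.3 0.1;0.020 -0.001 0.020 0.1 0.3 0.1;0.030 -0.001 0.031 0.1 0.3 0.1;0.038 -0.001 0.044 0.1 0.3 0.1;0.045 -0.001 0.057 0.1 0.3 0.1
0.006 -0.000 0.014 0.0 0.0 0.0;0.011 0.000 0.028 0.0 0.0 0.0;0.014 0.000 0.042 0.0 0.0 0.0;0.016 0.000 0.057 0.0 0.0 0.0;0.017 0.000 0.067 0.0 0.0 0.0
```

Request:
{"op": "drive_tool", "data": {"series": "0.010 0 0.009 0 0 0;0.020 -0.001 0.020 0 0 0;0.030 -0.001 0.031 0 0.2 0;0.038 -0.001 0.044 0 0.3 0;0.045 -0.001 0.057 0 0.3 0"}}

```text
t: 15.15
position: [0.4589, 0.1459, 0.0957]
tcp_rot: [-0.109, 0.994, 0.002, -0.0]
wrist_force: [-1.6, 6.2, 2.1]
grip_width: 0.0359
```

Request:
{"op": "drive_tool", "data": {"series": "0.006 0 0.012 0 0 0;0.010 0 0.024 0 0 0;0.013 0 0.036 0 0 0;0.015 0 0.048 0 0 0;0.016 0 0.058 0 0 0"}}

```text
t: 15.65
position: [0.4435, 0.1426, 0.0374]
tcp_rot: [-0.109, 0.994, 0.002, -0.0]
wrist_force: [-1.2, 6.2, 2.1]
grip_width: 0.036
```

```bash
cat > st.py <<'E'
from h import *
o=env.get_obs();T=tool();print(T[:3,3],o['wrist_force'],o['grip_width'])
q=np.linalg.inv(frame(FX[0],FX[1],0,FX[2]))@T; x,z=q[0,3]-.076,q[2,3]+.0187-.043; t=np.arctan2(z,-x)-np.arctan2(.006,.166); print('t',t,'r',np.hypot(x,z),move(lidtool(0),T))
E
python3 st.py
```

```text
[0.4435 0.1426 0.0374] [-1.1989  6.1516  2.0586] 0.035951340763396046
t 0.04311070892997215 r 0.16558258387410343 [ 0.0009 -0.0006  0.0071  0.2154 -0.0326  0.1041]
```

Nearly shut (about 0.043 rad). Pressing down gently until the force rises.

Request:
{"op": "drive_tool", "data": {"series": "0 0 0.003 0 0 0;0 0 0.005 0 0 0;0 0 0.007 0 0 0;0 0 0.008 0 0 0;0 0 0.008 0 0 0"}}

```text
t: 16.15
position: [0.4431, 0.1425, 0.0304]
tcp_rot: [-0.109, 0.994, 0.001, -0.001]
wrist_force: [-5.1, 4.0, 10.0]
grip_width: 0.0359
```

```bash
python3 st.py
```

```text
[0.4431 0.1425 0.0304] [-5.1465  3.9948  9.9526] 0.03585289296307632
t 0.0006173821165693372 r 0.16557085262606128 [ 0.0005 -0.0006  0.0001  0.1436 -0.09    0.1054]
```

Firm stop at t≈0. Release and back off.

Request:
{"op": "drive_tool", "data": {"series": "0 0 0 0 0 0;0 0 0 0 0 0;0 0 0 0 0 0;0 0 0 0 0 0;0 0 0 0 0 0", "hand": 0.07}}

```text
t: 16.65
position: [0.4432, 0.1398, 0.029]
tcp_rot: [-0.108, 0.994, -0.0, -0.002]
wrist_force: [0.5, -0.1, -0.3]
grip_width: 0.0663
```

Request:
{"op": "drive_tool", "data": {"series": "0 0 -0.01 0 0 0;0 0 -0.03 0 0 0;0 0 -0.06 0 0 0;0 0 -0.1 0 0 0;0 0 -0.14 0 0 0"}}

```text
t: 17.15
position: [0.443, 0.1404, 0.1709]
tcp_rot: [-0.109, 0.994, 0.0, -0.002]
wrist_force: [0.9, -1.1, 0.5]
grip_width: 0.07
```

Request:
{"op": "drive_tool", "data": {"series": "0 0 0 0 0 0;0 0 0 0 0 0;0 0 0 0 0 0"}}

```text
t: 17.45
position: [0.4428, 0.1397, 0.1685]
tcp_rot: [-0.108, 0.994, -0.0, -0.002]
wrist_force: [-1.0, -0.5, -0.0]
grip_width: 0.0699
```

Run:
```python
from h import *
print(env.get_obs()['wrist_force'])
im=env.get_image('scene'); A=frame(FX[0],FX[1],0,FX[2]); C=cam('scene')
P=np.array([(76-138,65,52),(76-138,-65,52),(72,65,52),(72,-65,52),(-102,18,54),(-102,-18,54)])/1e3
x=cv2.resize(im[130:290,260:480],(770,560))
for p in (proj(C,P@A[:3,:3].T+A[:3,3])-[260,130])*3.5: cv2.circle(x,tuple(int(round(v)) for v in p),3,(255,0,0),1)
save('s6',x)
```

```text
[-0.9719 -0.4829 -0.0296]
```

View pics/s6.png

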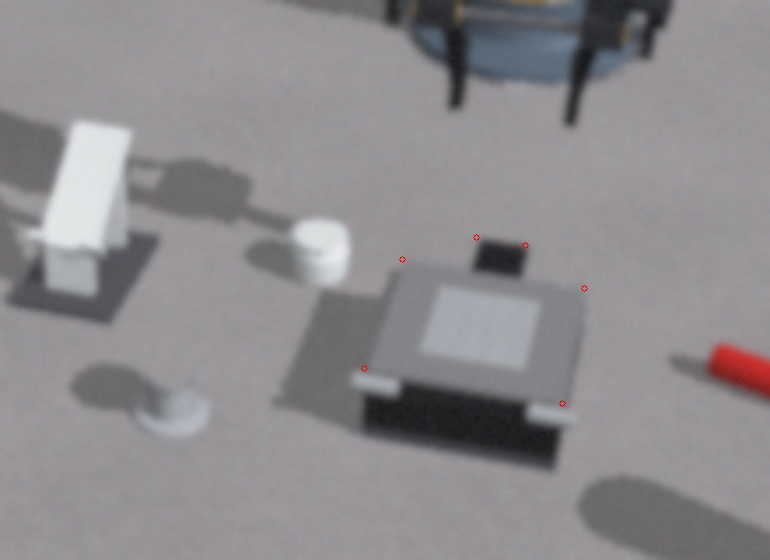

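The lid lies flat on the base, and its corners are within about 2 image pixels of the shut model. The bystanders are in place and the arm is clear.

```bash
python3 -c "
from station import env
print(env.job_done(), env.get_obs()['t'])"
```

```text
the job is handed in; nothing more can be done
the job is handed in; nothing more can be done
```

The module is seated in the pocket, tongue towards the hinge, the lid is shut, and the job is handed in at about 17.5 s. The hand-in reported no verdict.

- **Module:** I gripped it by its long sides on the stand (60 mm opening), carried it over level and lowered it slowly. It touched down with about 5 N, and I released it while the lid was still open. The wrist picture afterwards showed it flush and centred, within about 1 px of where the model put it.
- **Lid:** I pinched the tab (36 mm opening) and followed its arc at no more than about 1 rad/s. It came to a firm stop at about 10 N, with the angle worked out from the arm pose at about 0.001 rad. I then let go.
- **Final checks:** The last scene view shows the lid flat within about 2 px. The spool, tin, stand and screwdriver in view look undisturbed, and the wrist force reads about zero apart from noise. The cup, meter and jar were outside that view. The arm never went near them.
- **Disagreement:** The wrist camera calibration changed by about 3 mm during the run, so my first fixture estimate was about 3 mm off. I corrected it by fitting two opposite-facing views together before inserting the module.
- **Regrip:** The first grip sat about 4 mm too high on the module, so I redid it while it was still on the stand.

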